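Gauge the height of a brass ingot behind a sliding guard

TASK

Slide the amber guard of the height gauge fully open and slide the brass ingot along the deck, without lifting it, under the gauge's foot until it is fully home against the end stop. Slide the guard fully shut, then gently press the black knob down until the foot rests on the ingot, hold it there for about a second to take the reading, and let it spring all the way back up. Leave the ingot home, the guard shut and everything else on the bench where it is.

Things in the scene. Friction and masses are not known exactly. Their poses are not given: they have to be found in the camera images.
- gauge: bench height gauge fixed to the table: aluminium deck 12 mm thick (top at z = 0.012) with a grey column at one end. Origin on the table; the deck spans x -230 to +200, y -80 to +80 mm. Its +x is the feed direction, from the open loading end to the column. Clear side screens 45 mm above the deck at y = +-62, x 25 to 190; no roof
- funnel (a point): middle of the guide's mouth on the deck, gauge (-95, 0, 12) mm. Black fences 6 mm high: straight, inner faces at gauge y = +-52, from x -220 to -95; then a funnel narrowing to y = +-18 at x 5; past the guard a short flared mouth, then a channel 30 mm wide (y = +-15) from x 45 to the end stop
- anvil (a point): point on the deck's top face right under the foot, at gauge (90, 0, 12) mm; axes as the gauge. Overhead is the grey head arm, gauge x 77 to 175, y +-16, top 68 mm above the deck, on the column (x 158 to 190, y +-25, top 70 mm above the deck)
- end_stop (a point): foot of the steel end stop's face that the ingot is pushed against, gauge (145, 0, 12) mm, 16 mm high
- guard (a joint): opening of the guard, m: 0 shut, about 0.105 fully open. An amber see-through panel 110 mm wide, standing across the deck at gauge x = 15, top edge 45 mm above the deck, 8 mm thick. It slides on its track to the gauge's -y to open; drag about 2 N; it stays where it is left
- guard_handle (a point): top centre of the guard's handle, an upright orange post 16 mm in diameter and 32 mm tall standing on the middle of the guard's top edge (post top 77 mm above the deck)
- reading (a joint): the gauge's reading, m: height of the foot's underside above the deck. Springs up to rest at 0.042; pressing the knob down lowers it (3 to 5 N against the spring); it reads about 0.022 on the ingot
- knob_top (a point): centre of the flat top of the gauge's black press knob, 32 mm in diameter, 12 mm thick, straight above the foot; 123 mm above the deck at rest, about 103 mm as the foot meets the ingot. From there the knob yields on a measuring spring, up to 15 mm farther, 3 to 12 N, while the foot stays on the ingot
- foot: the gauge's moving slide: a steel foot disc 22 mm in diameter, 6 mm thick, with its stem; origin at the centre of the foot's underside
- ingot: the brass ingot bar to be gauged, 110 (its x) x 24 (its y) x 22 mm high, about 0.45 kg, lying on the loading end of the gauge's deck; origin at the centre of its underside. Fully home, with its end on the end stop, its middle is under the foot
- tray: ivory slotted plastic tray, 220 x 280 x 30 mm, fixed; origin under its centre. Leave alone.
- cuff_a: bright steel open cuff bangle about 65 mm across, 9 mm thick, lying on the tray; bystander, origin at the middle of its underside
- cuff_b: dark steel open cuff bangle, same size, on the tray; bystander
- phone: black phone lying flat, 150 x 72 x 9 mm; bystander, origin under its centre
- copper_ingot: copper-red ingot bar 110 x 24 x 22 mm lying on the table to the right; NOT the one to gauge; bystander, origin under its centre
- tape: pale paper roll standing flat, 90 mm across, 40 mm high; bystander, origin under its centre
- jar: small jar, 52 mm across, 60 mm high; bystander, origin under its centre
- driver: screwdriver lying on the table to the left of the robot; bystander
Not all that is in view belongs to the job. Of the things shaped like the ingot, the brass one is meant.

How it is judged:
By the outcome, as a careful person would: the job done as asked, in the order asked, and still so for the second after the job is handed in, with the robot touching nothing.
It also fails if it takes over 72 s, if anything falls off the work surface, if the arm or the gripper's body presses on something with over 40 N, if the wrist force passes 120 N, or if a joint passes its speed limit or range.

ROBOT

A 7-joint arm with a two-finger parallel gripper is mounted at the origin on the work surface. World frame = base frame: x ahead of the robot, y to its left, z up, the work surface at z = 0. Lengths are in mm, angles in rad, forces in N, time in s.
With the tool pointing down it reaches from about 400 to 875 mm from the base axis. Payload 19.3 kg.
Tool frame: the origin (TCP) lies at the very end of the fingers, on their centre line; the grasp point (between the pads) lies 19 mm behind it; z points along the fingers, y is the line along which they close (so a half turn about z gives the same grasp; the last joint's range is limited). The gripper opens to 85 mm and grips with 20 to 120 N. Pads are 22 mm wide; open, the fingers measure 114 mm over their backs; the gripper's body (76 mm by 85 mm) begins 54 mm behind the grasp point. The pads swing forward as they close: fully open they stand 13 mm farther back than shut.
Start: joints at [1.176, 0.521, -0.036, 1.599, 0.021, 1.021, -0.113], TCP at [199.421, -592.322, 231.291] pointing down, gripper open.
Joint ranges: [-2.91, 2.91], [-0.3, 2.13], [-1.5, 1.42], [0.17, 2.43], [-1.26, 4.41], [0.16, 1.93], [-2.52, 2.52]. Speed limits (rad/s): [1.89, 1.89, 2.39, 2.39, 3.01, 3.01, 3.01].

INTERFACE

Orientations are given as a unit quaternion [w, x, y, z].
In Python, from cell import ctrl gives the robot as it stands.
- The arm moves only by the tool jog_arm, never from a script. Its argument "moves" is a list that holds one entry, the list of rows, each a list of 5 numbers: the shift along the tool's x, y, z in cm, then the turn about the tool's z in rad, then the finger opening in cm, from 0 to 8.54. In form: [[[tx, ty, tz, turn, fingers], ...]]. A call has 1 to 12 rows; each row is the pose to reach, as a shift and turn from the pose commanded when the call began, along the tool's axes at that moment; what a row does not reach only later rows make up. A row lasts 1/10 s, in which the tool goes at most 50 mm and 8.59 degrees, less where a joint would pass 70% of its speed; a pose out of reach is approached as far as the arm can. A call with a gripper value outside its range is refused whole. The fingers move at their own pace and stop on an object; "grip_force" is the grip in N (left out, the last holds). Time passes only in rows, so rows that repeat a pose let the fingers close. It gives the time, the measured TCP pose, the force, the opening and the grip force at its end, in the units of the state.
- ctrl.get_state(): the state, without advancing time (a new reading comes with each control period).
- ctrl.snapshot(name): name is "side" or "top"; returns a dict with "image" (420x560x3 uint8, red, green, blue), "depth" (420x560 float32, mm along the optical axis (not along the pixel's ray), 0 where there is no reading), "fx", "fy", "cx", "cy" (pixels), "k1" (the pictures are not rectified: a ray, as slopes to the right and down, at radius r is drawn at 1 + k1 r^2 times it, then the intrinsics apply), "extrinsics" (4x4, takes a point from world to camera coordinates). Camera axes: x right, y down, z forward; pixel columns grow to the right and rows downward; lengths in mm; the calibration is good to about 2 mm. A picture is of the moment at which its call begins.
- ctrl.close_job(): hands the job in; it is judged then, once.
Trained networks look in a picture, given as the dict that the camera call returned (one of the last four; its "shot" number tells which), for a name from the list of things; names that differ only in an ending like _2 or _b are one class to them, and where a whole thing is asked for, a point or a joint stands for the part that bears it (a point fixed in the world has none). Each returns a list of dicts, best first, with "p" (0 to 1); they miss things now and then, are a little off and sometimes report something else, mostly with a low value. They report only what shows in the picture. A call takes as long as a camera call. They do not tell look-alikes from the thing itself.
- ctrl.recognise(picture, name): "point" ([x, y, z] in mm, in the coordinates of the camera as it stood for that picture, good to about 4 mm: the middle of the surface that is visible of it).
- ctrl.trace(picture, name): "region" (420x560 bool, what is visible of it).
The state is a dict: "time": time; "q": joint angles; "qvel": joint speeds; "tau": joint torques, N m; "eef_pos": TCP position; "eef_rot": TCP orientation; "wrist_force": force on the tool from outside, world axes, zero at the start; "moment": the same for the moment, N m; "grip_width": opening from 0.0 (shut) to 1.0 (fully open); "grip_force": force on a finger pad.
Only numpy, scipy, OpenCV 4.12 (cv2) and the standard library are available. Lean on these libraries where they do the work, as an engineer would, in place of code of your own. Each camera call takes 0.05 s, during which the arm holds its last target. There are 200 camera calls.

## Working session

There is one attempt and no reset: what is moved stays moved. The work goes in short steps, Python scripts to look and compute and a tool call to move; the robot and the scene stay as the last step left them, time stands still between calls to the robot, and variables do not carry over. Pictures are saved under pics/ and viewed, at most 13 in all, crops included, and the job is handed in when it is done.

Besides the shell and the picture viewer there is one more tool, called after "Call:" by a JSON object that holds its "op" and its "data", one argument or row to a line. jog_arm: Moves the arm, as the interface text tells. Its arguments: {"type":"object","properties":{"moves":{"type":"array"},"grip_force":{"type":"number"}},"required":["moves"]}

```bash
mkdir -p pics; ls
cat > h.py <<'E'
import numpy as np, cv2
from cell import ctrl
def K(p): return np.array([[p['fx'],0,p['cx']],[0,p['fy'],p['cy']],[0,0,1.]])
def w2p(p,P):
    P=np.atleast_2d(P).astype(float);E=np.array(p['extrinsics'])
    c=P@E[:3,:3].T+E[:3,3]; s=c[:,:2]/c[:,2:]; s=s*(1+p['k1']*(s**2).sum(1,keepdims=True))
    return s*[p['fx'],p['fy']]+[p['cx'],p['cy']]
def ray(p,uv):
    uv=np.atleast_2d(uv).astype(float); d=(uv-[p['cx'],p['cy']])/[p['fx'],p['fy']]; s=d.copy()
    for _ in range(20): s=d/(1+p['k1']*(s**2).sum(1,keepdims=True))
    return np.c_[s,np.ones(len(s))]
def towld(p,c):
    E=np.array(p['extrinsics']); return (np.atleast_2d(c)-E[:3,3])@E[:3,:3]
def onz(p,uv,z):
    r=ray(p,uv);E=np.array(p['extrinsics']); o=-E[:3,:3].T@E[:3,3]; d=r@E[:3,:3]
    return o+d*((z-o[2])/d[:,2:])
def dep(p,m):
    v,u=np.nonzero(m&(p['depth']>0)); return towld(p,ray(p,np.c_[u,v])*p['depth'][v,u][:,None])
E
python3 - <<'E'
from h import *
st=ctrl.get_state(); print({k:np.round(v,3) for k,v in st.items()})
for n in ['top','side']:
    p=ctrl.snapshot(n); cv2.imwrite(f'pics/{n}0.png',p['image'][:,:,::-1])
    print(n,p['shot'],p['fx'],p['k1'],np.round(p['extrinsics'],3).tolist())
    for o in ['gauge','ingot','guard_handle','knob_top','guard','foot']:
        print(o,[(round(r['p'],2),np.round(towld(p,r['point'])[0],1).tolist()) for r in ctrl.recognise(p,o)][:3])
E
```

```text
pics
{'time': np.float64(0.0), 'q': array([ 1.176,  0.522, -0.036,  1.6  ,  0.021,  1.021, -0.113]), 'qvel': array([-0.002,  0.   , -0.001,  0.   , -0.001, -0.   , -0.001]), 'tau': array([ 0.0000e+00, -9.2711e+01,  1.9800e+00, -3.6995e+01,  1.8000e-02,
        8.0000e-03,  0.0000e+00]), 'eef_pos': array([ 199.294, -592.018,  230.73 ]), 'eef_rot': array([-0.001,  0.987,  0.162, -0.   ]), 'wrist_force': array([0.135, 0.265, 0.625]), 'moment': array([-0.053,  0.014, -0.045]), 'grip_force': np.float64(0.0), 'grip_width': np.float64(0.998)}
top 1 428.637974396323 -0.07101862714431452 [[-0.07, -0.997, -0.007, 49.528], [-0.97, 0.07, -0.233, 529.776], [0.233, -0.009, -0.972, 1149.227], [0.0, 0.0, 0.0, 1.0]]
gauge []
ingot [(0.9, [752.2, -108.9, 25.8]), (0.82, [507.0, -347.2, 17.9]), (0.66, [721.9, -275.4, 16.6])]
guard_handle []
knob_top [(0.7, [513.9, 4.3, 12.4])]
guard [(0.52, [529.4, 27.9, 58.9])]
foot [(0.51, [541.2, 105.9, 135.2])]
side 2 524.063885508332 -0.010413452047933775 [[-0.802, -0.598, 0.02, 430.596], [-0.402, 0.514, -0.758, 253.337], [0.443, -0.616, -0.652, 1395.049], [0.0, 0.0, 0.0, 1.0]]
gauge [(0.81, [512.7, 57.8, 11.7]), (0.36, [542.1, 111.6, 131.4]), (0.3, [311.1, -321.9, 28.7])]
ingot [(0.83, [750.0, -109.9, 18.8]), (0.78, [464.1, -132.4, 28.0]), (0.74, [499.5, -338.7, 17.9])]
guard_handle [(0.7, [531.2, 28.4, 40.5])]
knob_top [(0.48, [539.5, 109.6, 135.3])]
guard [(0.69, [528.6, 29.0, 45.1])]
foot [(0.59, [536.1, 111.2, 127.0])]
```

View pics/top0.png

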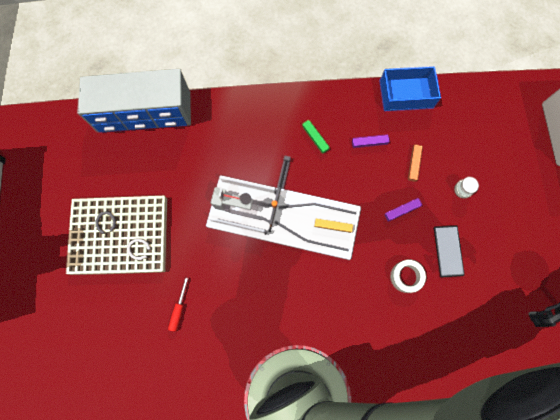

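View pics/side0.png

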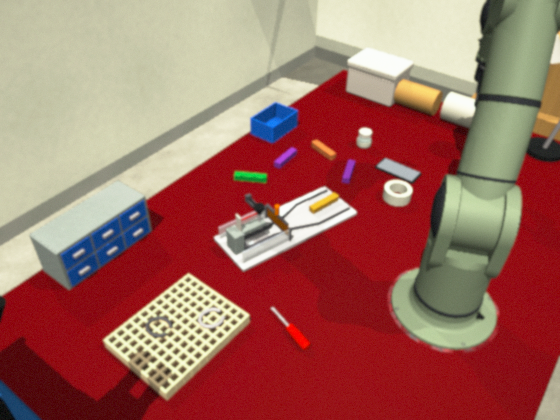

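The top view shows the gauge with deck corners near (220,177), (360,206), (352,258) and (207,227). The column is at the left, the knob at (246,198), the orange handle at (275,203), and the brass ingot at (334,225). Next I fit the poses.

```bash
cat > fit.py <<'E'
from h import *
from scipy.optimize import least_squares
def G(x,y,th,P):
    c,s=np.cos(th),np.sin(th);P=np.atleast_2d(P).astype(float)
    return np.c_[x+c*P[:,0]-s*P[:,1],y+s*P[:,0]+c*P[:,1],P[:,2]]
if __name__=='__main__':
    for n in ['top','side']:
        p=ctrl.snapshot(n); im=p['image']; hsv=cv2.cvtColor(im,cv2.COLOR_RGB2HSV)
        v,u=np.mgrid[0:420,0:560]; W=towld(p,ray(p,np.c_[u.ravel(),v.ravel()])*p['depth'].reshape(-1,1)).reshape(420,560,3)
        box=(W[...,0]>350)&(W[...,0]<700)&(W[...,1]>-230)&(W[...,1]<250)&(p['depth']>0)
        white=box&(hsv[...,1]<60)&(hsv[...,2]>150)&(W[...,2]<25)
        white=cv2.morphologyEx(white.astype(np.uint8),cv2.MORPH_CLOSE,np.ones((15,15)))
        c=max(cv2.findContours(white,0,2)[0],key=cv2.contourArea)[:,0]
        q=onz(p,c,12.)[:,:2].astype(np.float32); r=cv2.minAreaRect(q); print(n,'deck',r, cv2.boxPoints(r).round(1).tolist(),'z',np.median(W[...,2][white>0]))
        H=hsv[...,0]
        for nm,lo,hi in [('brass',18,30),('orange',5,17)]:
            m=box&(H>=lo)&(H<=hi)&(hsv[...,1]>150)&(hsv[...,2]>120)
            k,l,s,ce=cv2.connectedComponentsWithStats(m.astype(np.uint8))
            for i in range(1,k):
                if s[i,4]>8:
                    a=W[l==i]; print(nm,s[i].tolist(),ce[i].round(1),'med',np.median(a,0).round(1),'zpct',np.percentile(a[:,2],[5,50,95]).round(1))
                    if nm=='brass' and s[i,4]>100:
                        vv,uu=np.nonzero(l==i); rr=cv2.minAreaRect(onz(p,np.c_[uu,vv],34)[:,:2].astype(np.float32)); print('  rect',rr)
        # dark high points (knob)
        m=box&(W[...,2]>100)&(W[...,2]<180); a=W[m]; print('high',m.sum(), np.median(a,0).round(1) if len(a) else '', np.argwhere(m).mean(0)[::-1].round(1) if len(a) else '')
        x0,y0=(195,140) if n=='top' else (200,150)
        cv2.imwrite(f'pics/{n}c.png',cv2.resize(im[y0:y0+132,x0:x0+176,::-1],None,fx=4.5,fy=4.5,interpolation=cv2.INTER_CUBIC))
E
python3 fit.py
```

```text
top deck ((510.23419189453125, 6.180633544921875), (436.9559326171875, 162.84664916992188), 72.9120864868164) [[368.20001220703125, -178.6999969482422], [523.9000244140625, -226.60000610351562], [652.2999877929688, 191.10000610351562], [496.6000061035156, 238.89999389648438]] z 13.554522840728868
brass [316, 220, 9, 4, 15] [319.1 221.1] med [482.8 -96.9  33.8] zpct [31.1 33.8 37. ]
brass [341, 224, 11, 3, 17] [345.7 224.8] med [ 466.4 -170.8   34.3] zpct [30.8 34.3 36.9]
brass [323, 226, 29, 6, 48] [337.6 228.5] med [ 457.5 -149.4   33.4] zpct [27.5 33.4 37.1]
orange [272, 201, 5, 6, 27] [274.1 203.4] med [530.8  27.9  86.8] zpct [73.7 86.8 93. ]
high 158 [545.9 109.7 134.2] [239.1 196.8]
side deck ((508.30621337890625, 4.7380523681640625), (435.3607177734375, 168.25672912597656), 72.99405670166016) [[364.20001220703125, -178.8000030517578], [525.0999755859375, -228.0], [652.4000244140625, 188.3000030517578], [491.5, 237.5]] z 12.63462547968903
brass [310, 193, 28, 19, 208] [323.8 202.2] med [ 466.7 -132.7   31.5] zpct [20.8 31.5 36. ]
  rect ((464.02215576171875, -132.15786743164062), (120.3126449584961, 29.275985717773438), 77.46322631835938)
orange [274, 203, 6, 13, 60] [276.2 208.6] med [534.6  28.4  70.1] zpct [-2.9 70.1 90.3]
high 173 [544.9 113.5 126.4] [252.1 212.4]
```

View pics/topc.png

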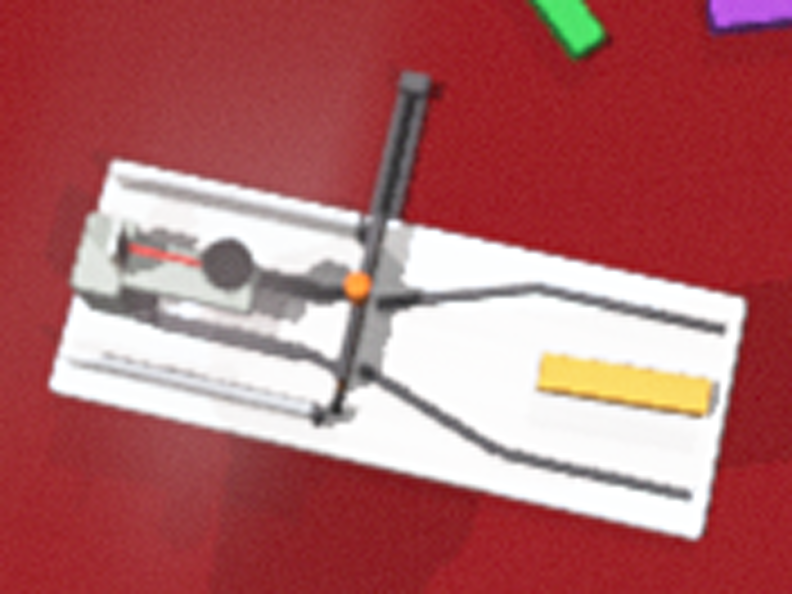

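View pics/sidec.png

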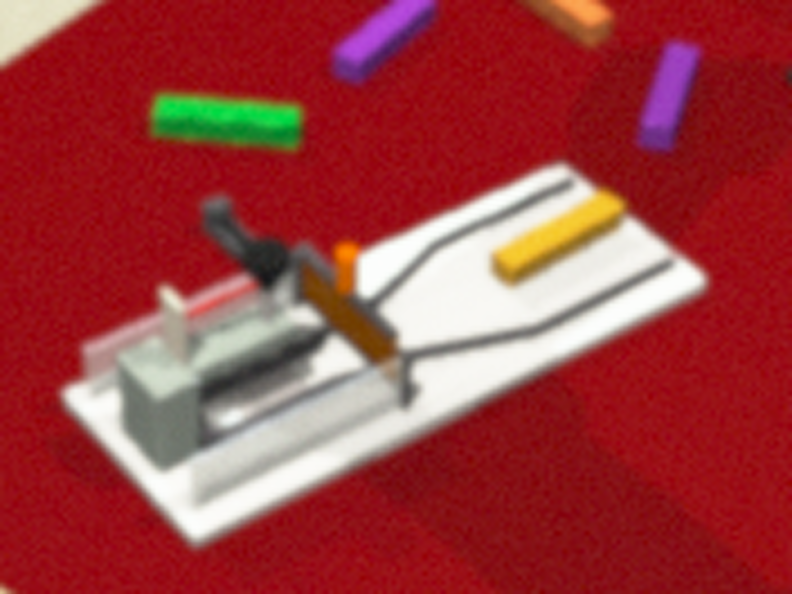

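The crops agree on the layout: the guard track runs toward world +x, the handle top is near top px (274.3,203.8), and the knob is at (245.7,198.4). The guard looks slightly open. I'll triangulate and do a joint fit.

```bash
cat > tri.py <<'E'
from fit import *
pt=ctrl.snapshot('top');ps=ctrl.snapshot('side')
def tri(a,b):
    f=lambda X:np.r_[(w2p(pt,X)-a).ravel(),(w2p(ps,X)-b).ravel()]
    s=least_squares(f,[510,20,50]);return s.x.round(1),s.fun.round(2)
t=lambda u,v:np.array([u/4.5+195-.4,v/4.5+140-.4]); s=lambda u,v:np.array([u/4.5+200-.4,v/4.5+150-.4])
print('handle',tri(t(357,287),s(346,246)),'knob',tri(t(228,262),s(268,250)))
print('ingot near-top corner a',tri(t(541,354),s(495,263)),)
ct=[t(116,160),t(746,298),t(702,538),t(50,390)]; cs=[s(63,393),s(560,163),s(706,278),s(195,543)]
P=np.array([[200,-80,12],[-230,-80,12],[-230,80,12],[200,80,12]])
f=lambda q,w:np.r_[((w2p(pt,G(*q,P))-ct)*w[0]).ravel(),((w2p(ps,G(*q,P))-cs)*w[1]).ravel()]
for w in [(1,0),(0,1),(1,1)]:
    r=least_squares(f,[513,20,1.27],args=(w,),x_scale=[1,1,.01]);print(r.x.round(4),r.fun.round(1))
q=r.x
for p,n in [(pt,'top'),(ps,'side')]:
    hsv=cv2.cvtColor(p['image'],cv2.COLOR_RGB2HSV)
    x=[310,215,360,240] if n=='top' else [300,185,350,220]
    m=np.zeros((420,560),bool);m[x[1]:x[3],x[0]:x[2]]=1
    m&=(hsv[...,0]>12)&(hsv[...,0]<35)&(hsv[...,1]>100)&(hsv[...,2]>100)
    # fit silhouette of box
    v,u=np.nonzero(m);B=np.array([[i*55,j*12,12+k] for i in(-1,1) for j in(-1,1) for k in(0,22)])
    def cost(z):
        h=cv2.convexHull((w2p(p,G(z[0],z[1],z[2],B))*16).astype(np.int32)); M=np.zeros((420,560),np.uint8)
        cv2.fillConvexPoly(M,h,1,shift=4); return (M.astype(bool)^m).sum()
    from scipy.optimize import differential_evolution as de
    o=de(cost,[(450,485),(-150,-115),(1.15,1.5)],seed=1,maxiter=60);z=o.x
    c,sn=np.cos(q[2]),np.sin(q[2]);d=z[:2]-q[:2]
    print(n,'ingot',z.round(3),o.fun,m.sum(),'gauge xy',(c*d[0]+sn*d[1]).round(1),(-sn*d[0]+c*d[1]).round(1),'rel',(z[2]-q[2]).round(3))
E
python3 tri.py
```

```text
handle (array([531. ,  28.8,  95.6]), array([-0.29, -0.52,  0.61,  0.19])) knob (array([539.7, 102.9, 137.7]), array([ 0.04,  0.06, -0.07, -0.03]))
ingot near-top corner a (array([492.1, -87.6,  24.8]), array([ 0.34,  0.62, -0.74, -0.2 ]))
[513.9724  16.9591   1.2744] [-0.5 -0.   0.3  0.3 -0.  -0.2  0.2 -0.1 -0.  -0.   0.   0.   0.   0.
  0.  -0. ]
[513.4359  18.2943   1.2785] [-0.   0.  -0.   0.  -0.  -0.  -0.   0.  -0.2  0.4 -0.1  0.2  0.   0.1
  0.2 -0.6]
[513.839   17.4119   1.2761] [-0.7  0.1  0.2  0.2 -0.1 -0.2  0.1  0.1 -0.1  0.1  0.1  0.1  0.1  0.1
  0.1 -1. ]
top ingot [ 469.555 -135.461    1.327] 101.0 311 gauge xy -159.1 -2.0 rel 0.051
side ingot [ 469.813 -140.341    1.45 ] 75.0 256 gauge xy -163.7 -3.7 rel 0.174
```

```bash
cat > go.py <<'E'
import sys
from fit import *
from scipy.spatial.transform import Rotation as R
Q=(513.8,17.4,1.276)
def rep():
    s=ctrl.get_state();q=s['eef_rot'];M=R.from_quat([q[1],q[2],q[3],q[0]]).as_matrix();return s,M
def to(gx,gy,z,yaw=0.):   # gauge coords, z world; y_t along -gauge y + yaw
    s,M=rep(); w=G(*Q,[gx,gy,z])[0]; d=M.T@(w-s['eef_pos'])/10
    a=np.arctan2(M[1,1],M[0,1]); t=a-(Q[2]-np.pi/2+yaw); t=(t+np.pi/2)%np.pi-np.pi/2
    p=s['eef_pos'];c,n=np.cos(Q[2]),np.sin(Q[2]);e=p[:2]-Q[:2]
    print('t',round(s['time'],2),'now gauge',round(c*e[0]+n*e[1],1),round(-n*e[0]+c*e[1],1),'z',round(p[2],1),'F',s['wrist_force'].round(1),'grip',round(s['grip_width'],3),round(s['grip_force'],1),'j7',round(s['q'][6],2),'| cmd cm',d.round(2),'turn',round(t,3))
    print('axes in cm: +gx ->',(M.T@[c,n,0])[:2].round(3),' +gy ->',(M.T@[-n,c,0])[:2].round(3))
if __name__=='__main__': to(*map(float,sys.argv[1:]))
E
python3 go.py 15.5 -13 150
```

```text
t 0.9 now gauge -674.8 123.7 z 231.3 F [ 0.5 -0.5  0.3] grip 0.999 0.0 j7 -0.11 | cmd cm [ 51.21 -48.26   8.13] turn -0.951
axes in cm: +gx -> [ 0.581 -0.814]  +gy -> [-0.814 -0.581]
```

Call:
{"op": "jog_arm", "data": {
  "moves": [
    [[51.2, -48.3, 0, -0.95, 5], [51.2, -48.3, 0, -0.95, 5], [51.2, -48.3, 0, -0.95, 5], [51.2, -48.3, 0, -0.95, 5], [51.2, -48.3, 0, -0.95, 5], [51.2, -48.3, 0, -0.95, 5], [51.2, -48.3, 0, -0.95, 5], [51.2, -48.3, 0, -0.95, 5], [51.2, -48.3, 0, -0.95, 5], [51.2, -48.3, 0, -0.95, 5], [51.2, -48.3, 0, -0.95, 5], [51.2, -48.3, 0, -0.95, 5]]
  ]
}}

```text
time: 2.1
eef_pos: [482.4, -61.0, 231.6]
eef_rot: [0.0, 0.804, 0.595, 0.0]
wrist_force: [1.2, -1.3, 0.1]
grip_width: 0.585
grip_force: 0.0
```

```bash
python3 go.py 15.5 -13 120
```

```text
t 2.1 now gauge -84.2 7.3 z 231.6 F [ 1.2 -1.3  0.1] grip 0.585 0.0 j7 -0.48 | cmd cm [ 9.97  2.01 11.16] turn -0.001
axes in cm: +gx -> [ 1.    -0.001]  +gy -> [-0.001 -1.   ]
```

Call:
{"op": "jog_arm", "data": {
  "moves": [
    [[5, 1, 0, 0, 5], [10, 2, 3, 0, 5], [10, 2, 7, 0, 5], [10, 2, 10, 0, 5], [10, 2, 11, 0, 5], [10, 2, 11, 0, 5], [10, 2, 11, 0, 5]]
  ]
}}

```text
time: 2.8
eef_pos: [530.7, 26.7, 122.7]
eef_rot: [0.0, 0.804, 0.595, 0.001]
wrist_force: [0.0, 0.6, 0.4]
grip_width: 0.584
grip_force: 0.0
```

```bash
python3 go.py 15.5 -13 64
python3 - <<'E'
from h import *
p=ctrl.snapshot('side');cv2.imwrite('pics/s2.png',cv2.resize(p['image'][130:262,200:376,::-1],None,fx=4.5,fy=4.5,interpolation=cv2.INTER_CUBIC))
E
```

```text
t 2.8 now gauge 13.8 -13.5 z 122.7 F [0.  0.6 0.4] grip 0.584 0.0 j7 -0.77 | cmd cm [ 0.17 -0.06  5.87] turn -0.002
axes in cm: +gx -> [ 1.    -0.002]  +gy -> [-0.002 -1.   ]
```

View pics/s2.png

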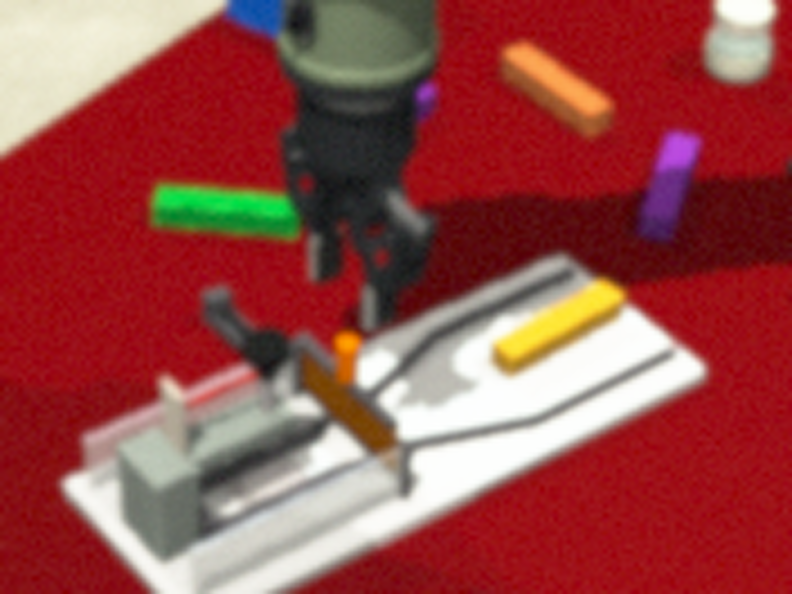

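The open fingers straddle the orange post at (346,345): tips at (320,270) and (372,322). I'll descend and grip.

Call:
{"op": "jog_arm", "data": {
  "moves": [
    [[0.2, 0, 2, 0, 5], [0.2, 0, 4, 0, 5], [0.2, 0, 5.5, 0, 5], [0.2, 0, 5.5, 0, 5], [0.2, 0, 5.5, 0, 0.8], [0.2, 0, 5.5, 0, 0.8], [0.2, 0, 5.5, 0, 0.8], [0.2, 0, 5.5, 0, 0.8], [0.2, 0, 5.5, 0, 0.8]]
  ],
  "grip_force": 25
}}

```text
time: 3.75
eef_pos: [531.5, 28.8, 67.7]
eef_rot: [0.001, 0.804, 0.595, 0.001]
wrist_force: [-0.2, -1.0, 10.5]
grip_width: 0.178
grip_force: 25.3
```

```bash
python3 go.py 15.5 -105 68
```

```text
t 3.75 now gauge 16.0 -13.6 z 67.7 F [-0.2 -1.  10.5] grip 0.178 25.3 j7 -0.83 | cmd cm [-0.04  9.14 -0.01] turn -0.002
axes in cm: +gx -> [ 1.    -0.002]  +gy -> [-0.002 -1.   ]
```

Call:
{"op": "jog_arm", "data": {
  "moves": [
    [[0, 0.5, 0, 0, 0.8], [0, 1.5, 0, 0, 0.8], [0, 2.5, 0, 0, 0.8], [0, 3.5, 0, 0, 0.8], [0, 4.5, 0, 0, 0.8], [0, 5.5, 0, 0, 0.8], [0, 6.5, 0, 0, 0.8], [0, 7.5, 0, 0, 0.8], [0, 8.2, 0, 0, 0.8], [0, 8.6, 0, 0, 0.8], [0, 8.8, 0, 0, 0.8], [0, 8.9, 0, 0, 0.8]]
  ]
}}

```text
time: 4.95
eef_pos: [616.5, 2.7, 67.7]
eef_rot: [0.001, 0.804, 0.595, 0.001]
wrist_force: [-2.8, -0.7, 7.9]
grip_width: 0.175
grip_force: 25.2
```

Call:
{"op": "jog_arm", "data": {
  "moves": [
    [[0, 0.1, 0, 0, 0.8], [0, 0.2, 0, 0, 0.8], [0, 0.2, 0, 0, 0.8]]
  ]
}}

```text
time: 5.25
eef_pos: [618.4, 2.1, 67.7]
eef_rot: [0.001, 0.804, 0.595, 0.001]
wrist_force: [-1.1, -1.3, 7.9]
grip_width: 0.175
grip_force: 25.2
```

```bash
python3 go.py 15.5 -105 68
```

```text
t 5.25 now gauge 15.7 -104.5 z 67.7 F [-1.1 -1.3  7.9] grip 0.175 25.2 j7 -0.72 | cmd cm [-0.02  0.05 -0.03] turn -0.002
axes in cm: +gx -> [ 1.    -0.002]  +gy -> [-0.002 -1.   ]
```

Keep pushing in small steps to find the stop.

Call:
{"op": "jog_arm", "data": {
  "moves": [
    [[0, 0.1, 0, 0, 0.8], [0, 0.2, 0, 0, 0.8], [0, 0.3, 0, 0, 0.8], [0, 0.4, 0, 0, 0.8], [0, 0.4, 0, 0, 0.8]]
  ]
}}

```text
time: 5.75
eef_pos: [621.6, 1.1, 67.7]
eef_rot: [0.0, 0.804, 0.595, 0.0]
wrist_force: [-4.7, -0.5, 11.1]
grip_width: 0.175
grip_force: 25.5
```

```bash
python3 go.py 15.5 -105 68
```

```text
t 5.75 now gauge 15.7 -107.9 z 67.7 F [-4.7 -0.5 11.1] grip 0.175 25.5 j7 -0.72 | cmd cm [-0.02 -0.29 -0.03] turn -0.002
axes in cm: +gx -> [ 1.    -0.002]  +gy -> [-0.002 -1.   ]
```

Call:
{"op": "jog_arm", "data": {
  "moves": [
    [[0, 0.1, 0, 0, 0.8], [0, 0.2, 0, 0, 0.8], [0, 0.3, 0, 0, 0.8], [0, 0.3, 0, 0, 0.8]]
  ]
}}

```text
time: 6.15
eef_pos: [622.0, 1.0, 67.5]
eef_rot: [-0.001, 0.804, 0.595, -0.002]
wrist_force: [-23.8, 3.7, 24.6]
grip_width: 0.17
grip_force: 27.3
```

Hard stop reached, so the guard is fully open. Release and rise, then measure the ingot.

Call:
{"op": "jog_arm", "data": {
  "moves": [
    [[0, -0.3, 0, 0, 0.8], [0, -0.3, 0, 0, 5], [0, -0.3, 0, 0, 5], [0, -0.3, -2, 0, 5], [0, -0.3, -5, 0, 5], [0, -0.3, -9, 0, 5], [0, 0, -12, 0, 5]]
  ]
}}

```text
time: 6.85
eef_pos: [624.6, 0.4, 188.7]
eef_rot: [0.0, 0.804, 0.595, 0.001]
wrist_force: [0.5, -0.2, 0.4]
grip_width: 0.586
grip_force: 0.0
```

```bash
cat > ing.py <<'E'
from go import *
from scipy.optimize import differential_evolution as de
def ingot(lo,hi):
    B=np.array([[i*55,j*12,12+k] for i in(-1,1) for j in(-1,1) for k in(0,22)]);ms=[]
    for n in ['top','side']:
        p=ctrl.snapshot(n);hsv=cv2.cvtColor(p['image'],cv2.COLOR_RGB2HSV)
        m=(hsv[...,0]>15)&(hsv[...,0]<35)&(hsv[...,1]>110)&(hsv[...,2]>90)
        c=w2p(p,G(*Q,[[lo-70,0,25],[hi+70,0,25],[lo,-45,25],[lo,45,25]])); b=np.zeros(m.shape,bool)
        u0,v0=c.min(0).astype(int);u1,v1=c.max(0).astype(int);b[v0:v1,u0:u1]=1;ms.append((p,m&b))
    def cost(z,w=(1,1)):
        t=0;g=G(z[0],z[1],z[2],B);g=G(*Q,g)
        for k,(p,m) in enumerate(ms):
            h=cv2.convexHull((w2p(p,g)*16).astype(np.int32));M=np.zeros(m.shape,np.uint8)
            cv2.fillConvexPoly(M,h,1,shift=4);t+=w[k]*(M.astype(bool)^m).sum()
        return t
    for w in [(1,0),(0,1),(1,1)]:
        o=de(cost,[(lo,hi),(-35,35),(-.4,.4)],args=(w,),seed=2,maxiter=80,popsize=20);print('ingot gauge x,y,yaw',o.x.round(3),'mismatch',o.fun,[m.sum() for _,m in ms])
    return ms
if __name__=='__main__':
    ms=ingot(float(sys.argv[1]),float(sys.argv[2]))
    p,m=ms[0];im=p['image'].copy();x,y=290,195
    cv2.imwrite(sys.argv[3],np.hstack([cv2.resize(a[y:y+60,x:x+80,::-1],None,fx=5,fy=5,interpolation=0) for a in (im,np.repeat(m[...,None]*np.uint8(255),3,2))]))
    to(-200,-2,130)
E
python3 ing.py -190 -130 pics/i1.png
```

```text
ingot gauge x,y,yaw [-172.918  -11.674    0.384] mismatch 408.0 [np.int64(0), np.int64(244)]
ingot gauge x,y,yaw [-163.536   -3.556    0.172] mismatch 86.0 [np.int64(0), np.int64(244)]
ingot gauge x,y,yaw [-166.305   -6.743    0.225] mismatch 491.0 [np.int64(0), np.int64(244)]
t 6.95 now gauge 16.4 -112.8 z 190.7 F [ 0.8  0.7 -0.3] grip 0.585 0.0 j7 -0.64 | cmd cm [-21.67 -11.08   5.96] turn -0.002
axes in cm: +gx -> [ 1.    -0.002]  +gy -> [-0.002 -1.   ]
```

View pics/i1.png

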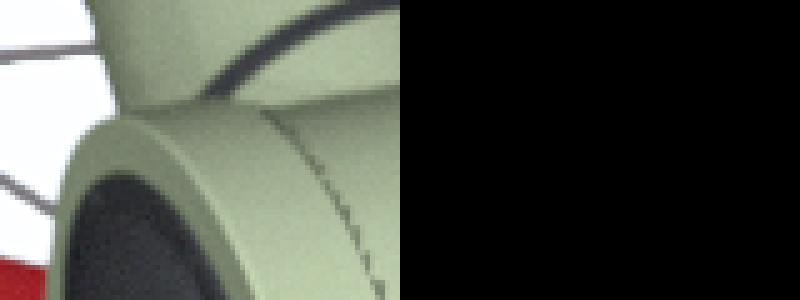

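The arm hides the ingot from the top camera. I'll use the stored top image with a better mask instead.

Run:
```python
from go import *
from scipy.optimize import differential_evolution as de
B=np.array([[i*55,j*12,12+k] for i in(-1,1) for j in(-1,1) for k in(0,22)])
ms=[]
for n,(x0,y0,x1,y1) in [('top',(308,212,360,240)),('side',(300,185,350,222))]:
    p=ctrl.snapshot(n);im=cv2.imread(f'pics/{n}0.png')[...,::-1].astype(int)
    m=np.zeros((420,560),bool);m[y0:y1,x0:x1]=((im[...,0]-im[...,2])>50)[y0:y1,x0:x1]&(im[...,1]>60)[y0:y1,x0:x1]
    ms.append((p,m))
    v,u=np.nonzero(m);print(n,m.sum(),cv2.minAreaRect(np.c_[u,v].astype(np.float32)), cv2.minAreaRect(onz(p,np.c_[u,v],34)[:,:2].astype(np.float32)))
def cost(z,w):
    t=0;g=G(*Q,G(z[0],z[1],z[2],B))
    for k,(p,m) in enumerate(ms):
        h=cv2.convexHull((w2p(p,g)*16).astype(np.int32));M=np.zeros(m.shape,np.uint8)
        cv2.fillConvexPoly(M,h,1,shift=4);t+=w[k]*(M.astype(bool)^m).sum()
    return t
for w in [(1,0),(0,1),(1,1)]:
    o=de(cost,[(-190,-130),(-35,35),(-.4,.4)],args=(w,),seed=2,maxiter=80,popsize=20);print(w,o.x.round(3),o.fun)
```

```text
top 339 ((336.0384826660156, 222.8076934814453), (42.75332260131836, 20.39607810974121), 11.309932708740234) ((476.3924865722656, -146.01898193359375), (122.2069091796875, 59.81137466430664), 72.56387329101562)
side 359 ((326.0933837890625, 201.02491760253906), (53.01409149169922, 29.888866424560547), 14.931418418884277) ((449.862060546875, -125.70881652832031), (125.7372055053711, 177.6437530517578), 68.47940063476562)
(1, 0) [-1.61618e+02 -3.85600e+00  7.50000e-02] 81.0
(0, 1) [-1.65884e+02 -5.03100e+00  1.05000e-01] 88.0
(1, 1) [-1.627e+02 -3.583e+00  6.800e-02] 195.0
```

Call:
{"op": "jog_arm", "data": {
  "moves": [
    [[-4, -2, 0, 0, 6], [-8, -4, 0, 0, 6], [-12, -6, 0, 0, 6], [-16, -8.2, 0, 0, 6], [-19, -9.7, 3, 0, 6], [-21.4, -10.9, 6, 0, 6], [-21.4, -10.9, 9, 0, 6], [-21.4, -10.9, 9, 0, 6], [-21.4, -10.9, 9, 0, 6]]
  ]
}}

```text
time: 7.95
eef_pos: [457.7, -171.9, 96.2]
eef_rot: [-0.001, 0.803, 0.595, -0.0]
wrist_force: [-0.1, -0.9, 0.4]
grip_width: 0.703
grip_force: 0.0
```

```bash
python3 go.py -198 -4 20
python3 - <<'E'
from h import *
p=ctrl.snapshot('side');cv2.imwrite('pics/s3.png',cv2.resize(p['image'][120:270,210:410,::-1],None,fx=4,fy=4,interpolation=cv2.INTER_CUBIC))
E
```

```text
t 7.95 now gauge -197.4 -1.3 z 96.2 F [-0.1 -0.9  0.4] grip 0.703 0.0 j7 -0.4 | cmd cm [-0.06  0.28  7.62] turn -0.0
axes in cm: +gx -> [ 1. -0.]  +gy -> [-0. -1.]
```

View pics/s3.png

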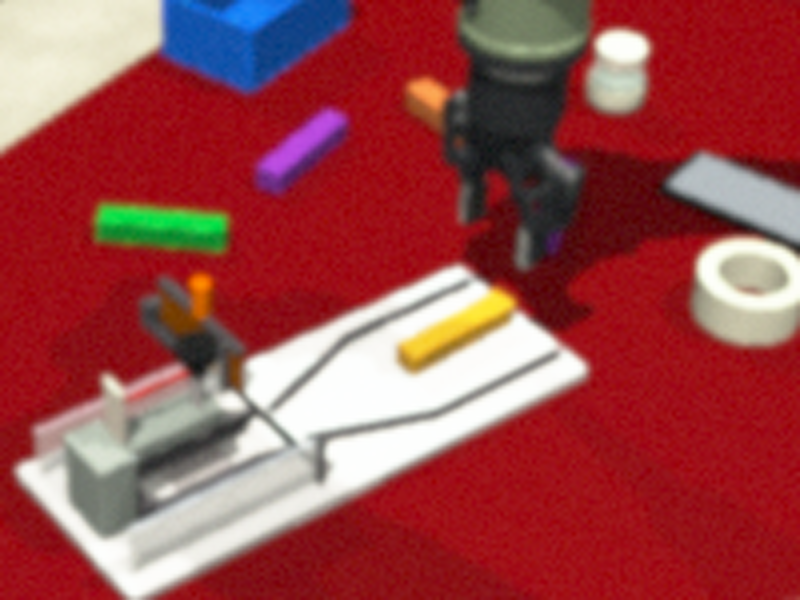

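The guard is open (handle at (200,295)). The gripper is over the ingot's rear end (about (500,300)), with a finger on each side. Descend and grip lightly.

Call:
{"op": "jog_arm", "data": {
  "moves": [
    [[0, 0.3, 2.5, 0, 6], [0, 0.3, 5, 0, 6], [0, 0.3, 6.5, 0, 6], [0, 0.3, 7.3, 0, 6], [0, 0.3, 7.5, 0, 6], [0, 0.3, 7.5, 0, 6]]
  ],
  "grip_force": 20
}}

```text
time: 8.6
eef_pos: [461.1, -173.4, 22.0]
eef_rot: [0.0, 0.804, 0.595, 0.0]
wrist_force: [0.6, 0.2, 0.8]
grip_width: 0.703
grip_force: 0.0
```

Call:
{"op": "jog_arm", "data": {
  "moves": [
    [[0, 0, 0, 0, 3.5], [0, 0, 0, 0, 2.8], [0, 0, 0, 0, 2], [0, 0, 0, 0, 2], [0, 0, 0, 0, 2], [0, 0, 0, 0, 2]]
  ]
}}

```text
time: 9.2
eef_pos: [461.0, -173.7, 22.0]
eef_rot: [0.001, 0.804, 0.595, 0.0]
wrist_force: [-1.0, -0.2, 10.8]
grip_width: 0.274
grip_force: 21.0
```

```bash
python3 go.py -198 0 20
```

```text
t 9.2 now gauge -198.2 -5.0 z 22.0 F [-1.  -0.2 10.8] grip 0.274 21.0 j7 -0.48 | cmd cm [ 0.02 -0.5   0.2 ] turn -0.001
axes in cm: +gx -> [ 1.    -0.001]  +gy -> [-0.001 -1.   ]
```

Call:
{"op": "jog_arm", "data": {
  "moves": [
    [[0.7, -0.2, 0, 0, 2], [1.9, -0.4, 0, 0, 2], [3.1, -0.5, 0, 0, 2], [4.3, -0.5, 0, 0, 2], [5.5, -0.5, 0, 0, 2], [6.7, -0.5, 0, 0, 2], [7.9, -0.5, 0, 0, 2], [9.1, -0.5, 0, 0, 2], [10.2, -0.5, 0, 0, 2], [11, -0.5, 0, 0, 2], [11, -0.5, 0, 0, 2]]
  ]
}}

```text
time: 10.3
eef_pos: [488.5, -66.2, 22.0]
eef_rot: [0.0, 0.803, 0.595, 0.0]
wrist_force: [-1.2, 3.7, 10.3]
grip_width: 0.277
grip_force: 19.8
```

```bash
python3 go.py 25 0 22
python3 - <<'E'
from h import *
for n in ['side','top']:
    p=ctrl.snapshot(n);a=(210,150) if n=='side' else (200,150)
    cv2.imwrite(f'pics/{n}4.png',cv2.resize(p['image'][a[1]:a[1]+100,a[0]:a[0]+150,::-1],None,fx=5,fy=5,interpolation=cv2.INTER_CUBIC))
E
```

```text
t 10.3 now gauge -87.4 -0.1 z 22.0 F [-1.2  3.7 10.3] grip 0.277 19.8 j7 -0.68 | cmd cm [ 1.124e+01 -1.000e-02  0.000e+00] turn -0.001
axes in cm: +gx -> [ 1.    -0.001]  +gy -> [-0.001 -1.   ]
```

View pics/side4.png

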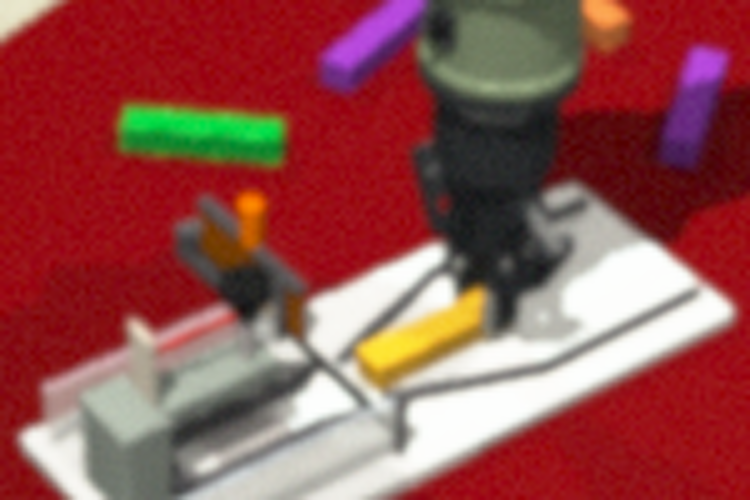

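The ingot is gripped, aligned and lying flat. Its front end, at (375,375), is entering the narrowing funnel. Continue slowly.

Call:
{"op": "jog_arm", "data": {
  "moves": [
    [[0.5, 0, 0, 0, 2], [1.2, 0, 0, 0, 2], [1.9, 0, 0, 0, 2], [2.6, 0, 0, 0, 2], [3.3, 0, 0, 0, 2], [4, 0, 0, 0, 2], [4.6, 0, 0, 0, 2], [5, 0, 0, 0, 2], [5, 0, 0, 0, 2]]
  ]
}}

```text
time: 11.3
eef_pos: [502.8, -19.5, 22.0]
eef_rot: [0.001, 0.804, 0.595, 0.0]
wrist_force: [-0.7, -3.2, 10.4]
grip_width: 0.274
grip_force: 19.9
```

Call:
{"op": "jog_arm", "data": {
  "moves": [
    [[0.5, 0, 0, 0, 2], [1, 0, 0, 0, 2], [1.5, 0, 0, 0, 2], [2, 0, 0, 0, 2], [2.5, 0, 0, 0, 2], [3, 0, 0, 0, 2], [3, 0, 0, 0, 2]]
  ]
}}

```text
time: 12.0
eef_pos: [511.5, 9.3, 22.0]
eef_rot: [0.001, 0.804, 0.595, -0.0]
wrist_force: [-1.8, -3.0, 11.8]
grip_width: 0.272
grip_force: 19.9
```

```bash
python3 go.py 25 0 22
```

```text
t 12.0 now gauge -8.4 -0.1 z 22.0 F [-1.8 -3.  11.8] grip 0.272 19.9 j7 -0.81 | cmd cm [ 3.34 -0.02 -0.  ] turn -0.002
axes in cm: +gx -> [ 1.    -0.002]  +gy -> [-0.002 -1.   ]
```

Call:
{"op": "jog_arm", "data": {
  "moves": [
    [[0.5, 0, 0, 0, 2], [1, 0, 0, 0, 2], [1.5, 0, 0, 0, 2], [2, 0, 0, 0, 2], [2.5, 0, 0, 0, 2], [3, 0, 0, 0, 2], [3, 0, 0, 0, 2]]
  ]
}}

```text
time: 12.7
eef_pos: [520.2, 38.0, 22.0]
eef_rot: [0.001, 0.804, 0.595, -0.0]
wrist_force: [-1.3, -2.9, 10.9]
grip_width: 0.275
grip_force: 19.9
```

```bash
python3 go.py 25 0 22
```

```text
t 12.7 now gauge 21.5 -0.2 z 22.0 F [-1.3 -2.9 10.9] grip 0.275 19.9 j7 -0.85 | cmd cm [ 0.35 -0.02 -0.  ] turn -0.002
axes in cm: +gx -> [ 1.    -0.002]  +gy -> [-0.002 -1.   ]
```

Call:
{"op": "jog_arm", "data": {
  "moves": [
    [[0, 0, 0, 0, 3.5], [0, 0, 0, 0, 4], [0, 0, 0, 0, 4], [-1, 0, 0, 0, 4], [-3, 0, 0, 0, 4], [-5, 0, 0, 0, 4], [-5.5, 0, 0, 0, 0], [-5.5, 0, 0, 0, 0], [-5.5, 0, 0, 0, 0], [-5.5, 0, 0, 0, 0], [-5.5, 0, 0, 0, 0]]
  ]
}}

```text
time: 13.8
eef_pos: [504.0, -13.5, 21.3]
eef_rot: [-0.0, 0.803, 0.595, 0.0]
wrist_force: [-0.6, 0.1, 0.1]
grip_width: -0.007
grip_force: 0.0
```

Call:
{"op": "jog_arm", "data": {
  "moves": [
    [[0.6, 0, 0, 0, 0], [1.2, 0, 0, 0, 0], [1.8, 0, 0, 0, 0], [2.3, 0, 0, 0, 0], [2.7, 0, 0, 0, 0], [3.1, 0, 0, 0, 0], [3.4, 0, 0, 0, 0], [3.7, 0, 0, 0, 0], [4, 0, 0, 0, 0], [4, 0, 0, 0, 0]]
  ]
}}

```text
time: 14.8
eef_pos: [515.7, 24.7, 21.3]
eef_rot: [-0.0, 0.804, 0.595, 0.0]
wrist_force: [-1.0, -0.4, -0.0]
grip_width: 0.0
grip_force: 0.0
```

```bash
python3 go.py 24 0 22
```

```text
t 14.8 now gauge 7.5 0.3 z 21.3 F [-1.  -0.4 -0. ] grip 0.0 0.0 j7 -0.83 | cmd cm [ 1.65  0.03 -0.07] turn -0.001
axes in cm: +gx -> [ 1.    -0.001]  +gy -> [-0.001 -1.   ]
```

Call:
{"op": "jog_arm", "data": {
  "moves": [
    [[0.2, 0, 0, 0, 0], [0.4, 0, 0, 0, 0], [0.6, 0, 0, 0, 0], [0.8, 0, 0, 0, 0], [1, 0, 0, 0, 0], [1.1, 0, 0, 0, 0], [1.2, 0, 0, 0, 0]]
  ]
}}

```text
time: 15.5
eef_pos: [519.0, 35.6, 21.3]
eef_rot: [-0.0, 0.804, 0.595, -0.0]
wrist_force: [-1.2, -2.9, 0.9]
grip_width: 0.0
grip_force: 1.5
```

Call:
{"op": "jog_arm", "data": {
  "moves": [
    [[0.1, 0, 0, 0, 0], [0.2, 0, 0, 0, 0], [0.3, 0, 0, 0, 0]]
  ]
}}

```text
time: 15.8
eef_pos: [519.9, 38.5, 21.3]
eef_rot: [-0.0, 0.804, 0.595, -0.0]
wrist_force: [-0.4, -3.3, -0.6]
grip_width: 0.002
grip_force: 1.4
```

```bash
python3 go.py 24 0 22
```

```text
t 15.8 now gauge 21.9 0.3 z 21.3 F [-0.4 -3.3 -0.6] grip 0.002 1.4 j7 -0.85 | cmd cm [ 0.21  0.03 -0.07] turn -0.001
axes in cm: +gx -> [ 1.    -0.001]  +gy -> [-0.001 -1.   ]
```

Sliding at about 3 N. Keep going in small steps.

Call:
{"op": "jog_arm", "data": {
  "moves": [
    [[0.1, 0, 0, 0, 0], [0.2, 0, 0, 0, 0], [0.3, 0, 0, 0, 0]]
  ]
}}

```text
time: 16.1
eef_pos: [520.2, 39.7, 21.2]
eef_rot: [0.0, 0.804, 0.595, -0.001]
wrist_force: [-3.9, -14.5, 8.4]
grip_width: -0.002
grip_force: 7.9
```

Call:
{"op": "jog_arm", "data": {
  "moves": [
    [[0.1, 0, 0, 0, 0], [0.15, 0, 0, 0, 0], [0.2, 0, 0, 0, 0]]
  ]
}}

```text
time: 16.4
eef_pos: [520.2, 39.8, 21.2]
eef_rot: [0.001, 0.804, 0.594, -0.002]
wrist_force: [-7.2, -22.0, 10.9]
grip_width: -0.001
grip_force: 11.9
```

```bash
python3 go.py 24 0 22
```

```text
t 16.4 now gauge 23.3 0.4 z 21.2 F [ -7.2 -22.   10.9] grip -0.001 11.9 j7 -0.85 | cmd cm [ 0.07  0.04 -0.08] turn -0.004
axes in cm: +gx -> [ 1.    -0.004]  +gy -> [-0.004 -1.   ]
```

Firm contact at the expected place, so the ingot is home. Retreat, rise, and go to the handle.

Call:
{"op": "jog_arm", "data": {
  "moves": [
    [[-0.5, 0, 0, 0, 0], [-1.5, 0, 0, 0, 0], [-4, 0, 0, 0, 0], [-7, 0, 0, 0, 0], [-7, 0, -4, 0, 5], [-7, 0, -8, 0, 5], [-7, 3, -12, 0, 5], [-5, 7, -13, 0, 5], [-1.2, 10.8, -13, 0, 5], [-1.2, 10.8, -13, 0, 5], [-1.2, 10.8, -13, 0, 5], [-1.2, 10.8, -13, 0, 5]]
  ]
}}

```text
time: 17.6
eef_pos: [620.3, -0.4, 150.9]
eef_rot: [-0.0, 0.804, 0.595, -0.0]
wrist_force: [0.5, -0.7, -0.2]
grip_width: 0.587
grip_force: 0.0
```

```bash
python3 go.py 15.7 -108 68
python3 - <<'E'
from h import *
p=ctrl.snapshot('side');a=(210,150)
cv2.imwrite(f'pics/s5.png',cv2.resize(p['image'][a[1]:a[1]+100,a[0]:a[0]+150,::-1],None,fx=5,fy=5,interpolation=cv2.INTER_CUBIC))
E
```

```text
t 17.6 now gauge 13.9 -107.0 z 150.9 F [ 0.5 -0.7 -0.2] grip 0.587 0.0 j7 -0.64 | cmd cm [0.18 0.1  8.29] turn -0.001
axes in cm: +gx -> [ 1.    -0.001]  +gy -> [-0.001 -1.   ]
```

View pics/s5.png

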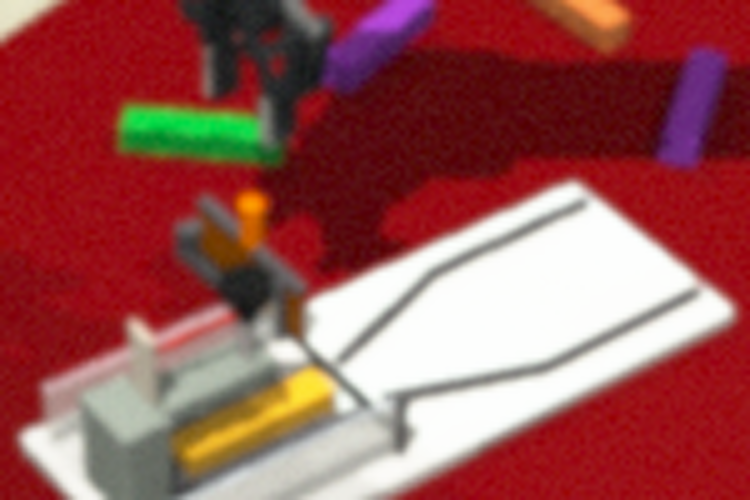

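The ingot lies in the channel, its rear end at (320,385) clear of the guard track. The fingers are above the handle (250,215). Grip it and close the guard.

Call:
{"op": "jog_arm", "data": {
  "moves": [
    [[0.2, 0.1, 2.5, 0, 5], [0.2, 0.1, 5, 0, 5], [0.2, 0.1, 7, 0, 5], [0.2, 0.1, 8.3, 0, 5], [0.2, 0.1, 8.3, 0, 5], [0.2, 0.1, 8.3, 0, 0.8], [0.2, 0.1, 8.3, 0, 0.8], [0.2, 0.1, 8.3, 0, 0.8], [0.2, 0.1, 8.3, 0, 0.8], [0.2, 0.1, 8.3, 0, 0.8]]
  ],
  "grip_force": 25
}}

```text
time: 18.65
eef_pos: [622.0, 2.1, 69.5]
eef_rot: [-0.0, 0.804, 0.595, -0.0]
wrist_force: [-10.0, 1.6, 12.6]
grip_width: 0.176
grip_force: 24.9
```

Call:
{"op": "jog_arm", "data": {
  "moves": [
    [[0, -0.5, 0, 0, 0.8], [0, -1.5, 0, 0, 0.8], [0, -2.5, 0, 0, 0.8], [0, -3.5, 0, 0, 0.8], [0, -4.5, 0, 0, 0.8], [0, -5.5, 0, 0, 0.8], [0, -6.5, 0, 0, 0.8], [0, -7.5, 0, 0, 0.8], [0, -8.3, 0, 0, 0.8], [0, -9, 0, 0, 0.8], [0, -9.5, 0, 0, 0.8], [0, -9.8, 0, 0, 0.8]]
  ]
}}

```text
time: 19.85
eef_pos: [529.3, 30.7, 69.5]
eef_rot: [0.001, 0.804, 0.595, 0.001]
wrist_force: [1.8, -0.6, 9.0]
grip_width: 0.17
grip_force: 25.0
```

```bash
python3 go.py 15.7 0 68
```

```text
t 19.85 now gauge 17.2 -11.0 z 69.5 F [ 1.8 -0.6  9. ] grip 0.17 25.0 j7 -0.8 | cmd cm [-0.15 -1.1   0.14] turn -0.001
axes in cm: +gx -> [ 1.    -0.001]  +gy -> [-0.001 -1.   ]
```

Call:
{"op": "jog_arm", "data": {
  "moves": [
    [[0, -0.2, 0, 0, 0.8], [0, -0.4, 0, 0, 0.8], [0, -0.6, 0, 0, 0.8], [0, -0.7, 0, 0, 0.8], [0, -0.8, 0, 0, 0.8], [0, -0.8, 0, 0, 0.8]]
  ]
}}

```text
time: 20.45
eef_pos: [521.9, 32.9, 69.4]
eef_rot: [0.001, 0.804, 0.595, 0.001]
wrist_force: [0.7, -0.1, 10.5]
grip_width: 0.172
grip_force: 25.0
```

Call:
{"op": "jog_arm", "data": {
  "moves": [
    [[0, -0.1, 0, 0, 0.8], [0, -0.2, 0, 0, 0.8], [0, -0.3, 0, 0, 0.8], [0, -0.3, 0, 0, 0.8]]
  ]
}}

```text
time: 20.85
eef_pos: [521.1, 33.2, 69.6]
eef_rot: [0.002, 0.804, 0.595, 0.003]
wrist_force: [14.8, -4.1, -2.2]
grip_width: 0.173
grip_force: 24.5
```

```bash
python3 go.py 15.7 0 68
```

```text
t 20.85 now gauge 17.2 -2.4 z 69.6 F [14.8 -4.1 -2.2] grip 0.173 24.5 j7 -0.81 | cmd cm [-0.16 -0.24  0.16] turn -0.002
axes in cm: +gx -> [ 1.    -0.002]  +gy -> [-0.002 -1.   ]
```

Guard hit its shut stop (about 105 mm stroke). Release, rise, and move above the knob with closed fingers.

Call:
{"op": "jog_arm", "data": {
  "moves": [
    [[0, 0.2, 0, 0, 0.8], [0, 0.2, 0, 0, 4.5], [0, 0.2, 0, 0, 4.5], [0, 0.2, -2, 0, 4.5], [0, 0.2, -5, 0, 4.5], [0, 0.2, -9, 0, 4.5], [0, 0.2, -9.5, 0, 0], [3, 0, -9.5, 0, 0], [7.1, -0.2, -9.5, 0, 0], [7.3, -0.2, -9.5, 0, 0], [7.3, -0.2, -9.5, 0, 0]]
  ]
}}

```text
time: 21.95
eef_pos: [537.4, 105.0, 162.9]
eef_rot: [-0.0, 0.803, 0.596, -0.0]
wrist_force: [0.5, -1.6, -0.5]
grip_width: 0.0
grip_force: 0.0
```

```bash
python3 go.py 90 -1 140
python3 - <<'E'
from h import *
p=ctrl.snapshot('side');a=(210,150)
cv2.imwrite(f'pics/s6.png',cv2.resize(p['image'][a[1]:a[1]+100,a[0]:a[0]+150,::-1],None,fx=5,fy=5,interpolation=cv2.INTER_CUBIC))
E
```

```text
t 21.95 now gauge 90.7 2.9 z 162.9 F [ 0.5 -1.6 -0.5] grip 0.0 0.0 j7 -0.85 | cmd cm [-0.07  0.39  2.29] turn 0.001
axes in cm: +gx -> [1.    0.001]  +gy -> [ 0.001 -1.   ]
```

View pics/s6.png

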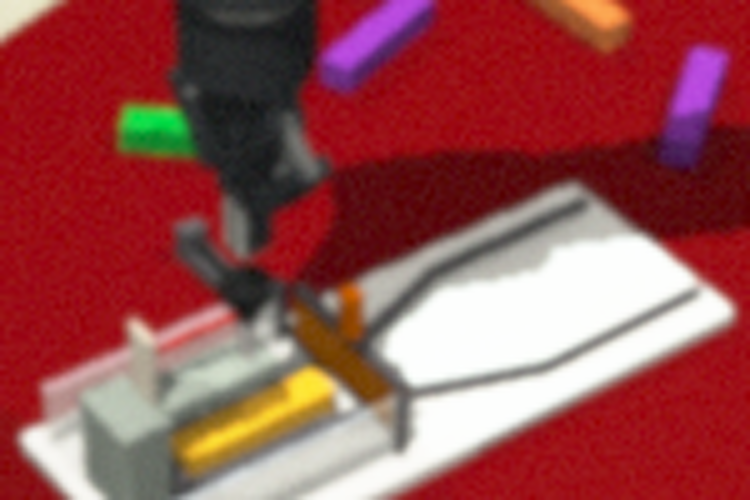

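The guard is shut (panel reaching (395,400)), the ingot is in place, and the fingertip at (245,250) is just above the knob (250,285). Approach, then press.

Call:
{"op": "jog_arm", "data": {
  "moves": [
    [[0, 0.4, 1, 0, 0], [0, 0.4, 2, 0, 0], [0, 0.4, 2.4, 0, 0], [0, 0.4, 2.7, 0, 0], [0, 0.4, 3, 0, 0], [0, 0.4, 3.3, 0, 0], [0, 0.4, 3.3, 0, 0]]
  ]
}}

```text
time: 22.7
eef_pos: [541.6, 102.7, 130.1]
eef_rot: [0.0, 0.804, 0.595, -0.0]
wrist_force: [-1.2, -1.3, 2.1]
grip_width: 0.004
grip_force: 1.0
```

Call:
{"op": "jog_arm", "data": {
  "moves": [
    [[0, 0, 0.3, 0, 0], [0, 0, 0.6, 0, 0], [0, 0, 0.9, 0, 0], [0, 0, 1.2, 0, 0], [0, 0, 1.4, 0, 0], [0, 0, 1.5, 0, 0], [0, 0, 1.5, 0, 0]]
  ]
}}

```text
time: 23.4
eef_pos: [541.7, 102.9, 115.2]
eef_rot: [-0.0, 0.804, 0.595, 0.0]
wrist_force: [-0.3, -1.0, 2.3]
grip_width: -0.005
grip_force: 1.4
```

```bash
python3 go.py 90 -1 110
```

```text
t 23.4 now gauge 89.9 -1.9 z 115.2 F [-0.3 -1.   2.3] grip -0.005 1.4 j7 -0.89 | cmd cm [ 0.01 -0.09  0.52] turn -0.001
axes in cm: +gx -> [ 1.    -0.001]  +gy -> [-0.001 -1.   ]
```

Call:
{"op": "jog_arm", "data": {
  "moves": [
    [[0, 0, 0.2, 0, 0], [0, 0, 0.4, 0, 0], [0, 0, 0.5, 0, 0], [0, 0, 0.6, 0, 0]]
  ]
}}

```text
time: 23.8
eef_pos: [541.7, 102.9, 109.3]
eef_rot: [0.0, 0.804, 0.595, 0.0]
wrist_force: [-0.0, -0.7, 5.9]
grip_width: -0.0
grip_force: 3.1
```

Call:
{"op": "jog_arm", "data": {
  "moves": [
    [[0, 0, 0, 0, 0], [0, 0, 0, 0, 0], [0, 0, 0, 0, 0], [0, 0, 0, 0, 0], [0, 0, 0, 0, 0], [0, 0, 0, 0, 0], [0, 0, 0, 0, 0], [0, 0, 0, 0, 0], [0, 0, 0, 0, 0], [0, 0, 0, 0, 0]]
  ]
}}

```text
time: 24.8
eef_pos: [541.7, 102.9, 109.4]
eef_rot: [0.0, 0.804, 0.595, 0.0]
wrist_force: [-0.8, -1.3, 6.5]
grip_width: 0.003
grip_force: 3.1
```

The force rose from 2 N to 6 N, so the foot is on the ingot with the measuring spring engaged and was held for 1 s. Now release smoothly upward.

Call:
{"op": "jog_arm", "data": {
  "moves": [
    [[0, 0, 0, 0, 0], [0, 0, -0.4, 0, 0], [0, 0, -1, 0, 0], [0, 0, -1.6, 0, 0], [0, 0, -2.2, 0, 0], [0, 0, -2.8, 0, 0], [0, 0, -4, 0, 0], [0, 0, -7, 0, 0], [0, 0, -11, 0, 0], [0, 0, -11, 0, 0]]
  ]
}}

```text
time: 25.8
eef_pos: [543.4, 103.6, 224.4]
eef_rot: [0.001, 0.804, 0.595, 0.003]
wrist_force: [0.3, 1.4, -1.2]
grip_width: -0.001
grip_force: 0.0
```

Call:
{"op": "jog_arm", "data": {
  "moves": [
    [[-4, 0, 0, 0, 0], [-8, 0, 0, 0, 0], [-12, 0, 0, 0, 0], [-16, 0, 0, 0, 0], [-20, 0, 0, 0, 0], [-24, 0, 0, 0, 0], [-28, 0, 0, 0, 0], [-32, 0, 0, 0, 0], [-32, 0, 0, 0, 0]]
  ]
}}

```text
time: 26.7
eef_pos: [446.2, -207.9, 219.6]
eef_rot: [0.0, 0.806, 0.593, -0.001]
wrist_force: [0.3, 0.7, -0.5]
grip_width: -0.003
grip_force: 0.0
```

Run:
```python
from h import *
p=ctrl.snapshot('side');a=(210,150)
s6=cv2.imread('pics/s6.png')
b=cv2.resize(p['image'][a[1]:a[1]+100,a[0]:a[0]+150,::-1],None,fx=5,fy=5,interpolation=cv2.INTER_CUBIC)
cv2.imwrite('pics/s7.png',b)
s=ctrl.get_state();print(s['time'],s['wrist_force'].round(1),s['eef_pos'])
```

```text
26.75 [ 0.   0.3 -0.3] [ 447.23408472 -205.37089896  219.61024278]
```

View pics/s7.png

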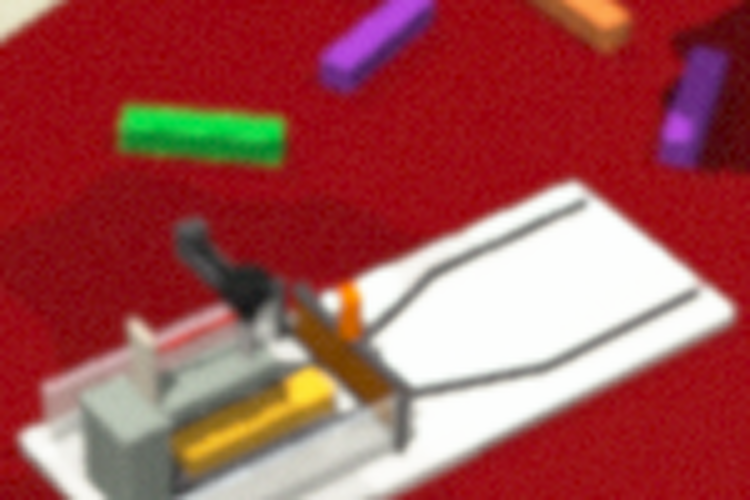

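The knob is back up at (250,285), the guard is shut, and the ingot is home and unmoved. Handing in.

```bash
python3 -c "
from cell import ctrl
print(ctrl.close_job())"
```

```text
the job is handed in; nothing more can be done
None
```

The job is done and handed in at about 27 s of the 72 s limit: the ingot is home against the end stop, the guard is shut, and the knob was pressed, held for about a second and has sprung back up.

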